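Take the bayonet collar off the grating-disc stand

ROBOT

A 6-joint arm with a two-finger parallel gripper is mounted at the origin on a cart in front of the work surface, level with it; the furniture and walls round the work are solid. World frame = base frame: x ahead of the robot, y to its left, z up, the work surface at z = 0. Lengths are in m, angles in rad, forces in N, time in s.
With the tool pointing down it reaches from about 0.3 to 0.775 m from the base axis. Payload 14.6 kg.
Tool frame: the origin (TCP) lies at the very end of the fingers, on their centre line; the grasp point (between the pads) lies 19 mm behind it; z points along the fingers, y is the line along which they close (so a half turn about z gives the same grasp; the last joint's range is limited). The gripper opens to 94 mm and grips with 3 to 60 N. Pads are 16 mm wide; open, the fingers measure 119 mm over their backs; the gripper's body (75 mm by 177 mm) begins 78 mm behind the grasp point.
Start: joints at [1.07, 0.3, 1.521, -0, 1.321, -0.067], TCP at [0.231, 0.499, 0.205] pointing down, gripper open.
Joint ranges: [-3.03, 3.03], [-0.79, 2.21], [0.23, 2.52], [-1.04, 4.18], [0, 3.07], [-2.55, 2.55]. Speed limits (rad/s): [2.22, 2.22, 2.57, 3.14, 3.14, 3.14].

INTERFACE

Orientations are given as [roll, pitch, yaw] about the fixed x, y, z axes, in that order (R = Rz(yaw) Ry(pitch) Rx(roll)).
In Python, from station import ctrl gives the robot as it stands.
- The arm moves only by the tool move_arm, never from a script. Its argument "increments" is a list of rows, each a list of 7 numbers: the opening, from 0 (shut) to 1 (fully open), then the shift along the tool's x, y, z in units of 50 mm (1.0 is 50 mm), then the turn, a rotation vector about the tool's x, y, z in rad. In form: [[claw, tx, ty, tz, rx, ry, rz], ...]. A call has 1 to 20 rows; each row shifts and turns the commanded pose from where the row before left it, along the tool's axes as they then stand; what a row does not reach is not made up. A row lasts 1/10 s, in which the tool goes at most 50 mm and 8.59 degrees, less where a joint would pass 70% of its speed; a pose out of reach is approached as far as the arm can. A call is refused whole if a number of a shift passes 1 or a number of a turn 0.15, either way. A call with a gripper value outside its range is refused whole. The fingers move at their own pace and stop on an object; "force" is the grip in N (left out, the last holds). Time passes only in rows, so rows that do not move let the fingers close. It gives the time, the measured TCP pose, the force, the opening and the grip force at its end, in the units of the state.
- ctrl.get_obs(): the state, without advancing time (a new reading comes with each control period).
- ctrl.camera(name): name is "side" or "top"; returns a dict with "color" (420x560x3 uint8, blue, green, red), "K" (3x3 intrinsics, pixels), "distortion" ([k1, k2, p1, p2, k3] as OpenCV has them; the pictures are not rectified), "pose" (4x4, takes a point from camera to world coordinates). Camera axes: x right, y down, z forward; pixel columns grow to the right and rows downward; lengths in m; the calibration is good to about 2 mm. A picture is of the moment at which its call begins. There is no depth.
- ctrl.hand_in(): hands the job in; it is judged then, once.
Trained networks look in a picture, given as the dict that the camera call returned (one of the last four; its "shot" number tells which), for a name from the list of things; names that differ only in an ending like _2 or _b are one class to them, and where a whole thing is asked for, a point or a joint stands for the part that bears it (a point fixed in the world has none). Each returns a list of dicts, best first, with "conf" (0 to 1); they miss things now and then, are a little off and sometimes report something else, mostly with a low value. They report only what shows in the picture. A call takes as long as a camera call. They do not tell look-alikes from the thing itself.
- ctrl.cut_out(name, picture): "mask" (420x560 bool, what is visible of it) and "centre" ([row, column] in pixels, amid what is visible of it).
The state is a dict: "time_s": time; "qpos": joint angles; "joint_vel": joint speeds; "tau": joint torques, N m; "ee_pos": TCP position; "eef_rot": TCP orientation; "force": force on the tool from outside, world axes, zero at the start; "moment": the same for the moment, N m; "grip_width": finger opening in m; "grip_force": force on a finger pad.
Only numpy, scipy, OpenCV 4.12 (cv2) and the standard library are available. Lean on these libraries where they do the work, as an engineer would, in place of code of your own. Each camera call takes 0.05 s, during which the arm holds its last target. There are 200 camera calls.

TASK

The grating discs on the white stand are locked on their post by a red square collar. Free the collar without forcing it: its keyway has to be turned into line with the post's cross pin, which lies less than a quarter turn anticlockwise seen from above and can be felt for with a light upward pull. Slide it straight up off the post, and lower it onto the ochre cutting board beside the stand so that it stands fully on the board, the same way up as before, before you let go of it. Leave the spice jar, the tumbler and the carrot pieces where they are.

Things in the scene. Friction and masses are not known exactly. Their poses are not given: they have to be found in the camera images.
- stand: Fixed stand on the table: round white base, 160 mm diameter, three steel grating discs of 144 mm diameter above it; the collar rests on the top disc, 50 mm above the table. Origin at the centre of its underside, z up. A steel post of 14 mm diameter rises upright from the centre. The force between collar and stand (its post and pin included) must stay below 20 N.
- pin_centre (a point): Centre of the brass cross pin through the post, 99 mm above the table, 2 mm clear above the collar. Pin 6 mm square, 30 mm long, level, 8 mm out at either side of the post. This point's axes are the stand's: the pin's direction is not measured and differs each time; at the start it lies 20 to 72 degrees anticlockwise (from above) of the collar's keyway.
- post_end (a point): Upper end of the post, 112 mm above the table. The post does not turn below 0.3 N m. It is sprung: pulled up by the collar against the pin it starts to follow at about 1.5 N (beyond the collar's weight), then 0.6 N per mm, to a hard stop after 12 mm (about 9 N). When the pin drops into the keyway the post springs back and the pull vanishes. The collar must rise 62 mm to clear this end.
- collar_mid (a point): Centre, half-way up, of the loose red collar: an upright square plastic knob with flat sides, 46 x 46 mm, 44 mm high, about 0.12 kg; underside 22 mm below this point. Square bore 18 mm wide right through along z, 2 mm clear of the post all round.
- keyway (a point): Centre of the collar's upper face, 22 mm above collar_mid, axes as the collar's. The keyway runs along the collar's x axis: 10 mm wide, reaching 17 mm to either side of the centre, cut through the whole height. The cross pin passes once the keyway is turned to within about 6 degrees of it.
- board: Fixed ochre cutting board lying flat beside the stand, 445 mm along its x, 268 mm along its y, 20 mm thick; origin at the centre of its underside, so its upper face is at 20 mm above it. The carrot pieces stand towards its -x end; its +x half (the end nearer the stand) is empty.
- spice_jar: Bystander: standing spice jar with a white cap, 47 mm diameter, 98 mm high, origin at the centre of its underside.
- tumbler: Bystander: grey tumbler, 75 mm diameter, 100 mm high, origin at the centre of its underside.
- carrot_stub: Bystander: carrot stub standing on the board, 45 mm thick, 87 mm high, origin at its underside.
- carrot_chunk: Bystander: carrot chunk lying on the board, 44 x 67 x 41 mm, origin at its underside.
There are look-alikes about, which are no part of the job. There is more than one size of the stand; the one meant has the size given above.

How it is judged:
On the way, in this order (a step that is already met when the one before it is completed fails the run):
1. the collar has been slid up over the cross pin, still round the post (risen 25 mm or more) (z of collar_mid in the frame of stand between 0.097 and 0.13 m and horizontal distance between collar_mid and stand below 0.008 m), for 0.05 s.
2. the collar stands on the board while the fingers still hold it (x of collar_mid in the frame of board between -0.185 and 0.185 m and y of collar_mid in the frame of board between -0.1 and 0.1 m and z of collar_mid in the frame of board below 0.046 m and contact force between collar and board above 0.2 N and contact force between the fingers and collar above 0.3 N), for 0.1 s.
At the end, for the whole second after the job is handed in: The collar stands upright (within 6 degrees, same way up) and at rest on the ochre board, released, its centre within 185 mm of the board's centre along the board's x and within 100 mm along its y (x of collar_mid in the frame of board between -0.185 and 0.185 m and y of collar_mid in the frame of board between -0.1 and 0.1 m and z of collar_mid in the frame of board between 0.038 and 0.046 m and angle between collar_mid's own z axis and vertical below 0.1 rad and linear speed of collar below 0.02 m/s); the robot touches nothing.
It fails at once if the collar is forced against the stand or its post with more than 20 N (contact force between collar and stand above 20 N).
It fails at once if the spice jar is moved more than 20 mm or tipped (distance of spice_jar from where it was at the start of the episode above 0.02 m or angle between spice_jar's own z axis and vertical above 0.3 rad).
It fails at once if the tumbler is moved more than 20 mm or tipped (distance of tumbler from where it was at the start of the episode above 0.02 m or angle between tumbler's own z axis and vertical above 0.3 rad).
It fails at once if the carrot stub is moved more than 20 mm or tipped (distance of carrot_stub from where it was at the start of the episode above 0.02 m or angle between carrot_stub's own z axis and vertical above 0.3 rad).
It fails at once if the carrot chunk is moved more than 20 mm or tipped (distance of carrot_chunk from where it was at the start of the episode above 0.02 m).
It also fails if it takes over 70 s, if anything falls off the work surface, if the arm or the gripper's body presses on something with over 40 N, if the wrist force passes 120 N, or if a joint passes its speed limit or range.

## Working session

There is one attempt and no reset: what is moved stays moved. The work goes in short steps, Python scripts to look and compute and a tool call to move; the robot and the scene stay as the last step left them, time stands still between calls to the robot, and variables do not carry over. Pictures are saved under pics/ and viewed, at most 10 in all, crops included, and the job is handed in when it is done.

Besides the shell and the picture viewer there is one more tool, called after "Emit:" as a command line: name --pt "numbers of a row" for each row, then --argument value for the rest. move_arm: Moves the arm, as the interface text tells. Its arguments: {"type":"object","properties":{"increments":{"type":"array","items":{"type":"array","items":{"type":"number"}}},"force":{"type":"number"}},"required":["increments"]}

```bash
mkdir -p pics; cat > h.py <<'E'
import numpy as np, cv2
from station import ctrl
def ray(p,rc):
    u=cv2.undistortPoints(np.array([[[rc[1],rc[0]]]],float),p["K"],np.array(p["distortion"],float))[0,0]
    T=np.array(p["pose"]); return T[:3,3],T[:3,:3]@np.array([u[0],u[1],1.])
def atz(p,rc,z):
    o,d=ray(p,rc); return o+d*(z-o[2])/d[2]
def proj(p,X):
    T=np.linalg.inv(np.array(p["pose"])); X=np.atleast_2d(X)@T[:3,:3].T+T[:3,3]
    return cv2.projectPoints(X,np.zeros(3),np.zeros(3),p["K"],np.array(p["distortion"],float))[0][:,0]
E
python3 - <<'E'
from h import *
P={n:ctrl.camera(n) for n in("top","side")}
print(ctrl.get_obs())
Z=dict(stand=.05,collar_mid=.072,pin_centre=.099,post_end=.112,board=.02,spice_jar=.098,tumbler=.1,carrot_stub=.1,carrot_chunk=.06)
for n,p in P.items():
    cv2.imwrite(f"pics/{n}0.png",p["color"]); print(n,np.round(p["pose"],2).tolist())
    for k,z in Z.items():
        for r in ctrl.cut_out(k,p)[:4]:
            print(k,round(r["conf"],2),np.round(r["centre"]),np.round(atz(p,r["centre"],z),3),r["mask"].sum())
E
```

```text
{'time_s': 0.1, 'qpos': array([ 1.07039516e+00,  3.00447662e-01,  1.52147427e+00,  3.55175993e-05,
        1.32069071e+00, -6.66277937e-02]), 'joint_vel': array([ 0.00012359, -0.00248851, -0.00213635,  0.00053778,  0.00083408,
        0.00105967]), 'tau': array([ 1.86628225e-03, -5.32637107e+01, -3.53289592e+01,  7.09380442e-02,
        2.34230363e-02, -4.07559980e-05]), 'ee_pos': array([0.23106853, 0.49886988, 0.20494437]), 'eef_rot': array([-3.14057721e+00, -1.02236893e-04,  2.70781042e+00]), 'force': array([ 0.09841084, -0.3573563 ,  0.22910143]), 'moment': array([ 0.01861653, -0.01364247,  0.05025478]), 'grip_force': 0.0, 'grip_width': 0.0939488795963516}
top [[-0.01, -0.98, 0.18, 0.34], [-1.0, 0.01, -0.03, -0.06], [0.02, -0.18, -0.98, 1.33], [0.0, 0.0, 0.0, 1.0]]
stand 0.88 [176. 140.] [0.665 0.292 0.05 ] 1306
stand 0.77 [234. 188.] [0.501 0.152 0.05 ] 2124
collar_mid 0.72 [233. 186.] [0.5   0.153 0.072] 324
collar_mid 0.55 [139. 262.] [ 0.764 -0.052  0.072] 658
pin_centre 0.95 [174. 142.] [0.657 0.273 0.099] 1375
pin_centre 0.71 [233. 187.] [0.495 0.148 0.099] 2187
post_end 0.8
[... 693 characters left out ...]
55 0.254 0.05 ] 318
stand 0.47 [292. 256.] [ 0.523 -0.425  0.05 ] 549
collar_mid 0.75 [186. 256.] [0.498 0.145 0.072] 209
pin_centre 0.82 [198. 258.] [ 0.513 -0.014  0.099] 1095
pin_centre 0.61 [182. 300.] [0.648 0.114 0.099] 293
post_end 0.81 [197. 257.] [ 0.509 -0.033  0.112] 985
post_end 0.56 [183. 300.] [0.645 0.079 0.112] 286
board 0.64 [286. 244.] [ 0.488 -0.364  0.02 ] 9790
board 0.47 [189. 314.] [0.706 0.236 0.02 ] 375
spice_jar 0.92 [188. 314.] [0.692 0.073 0.098] 354
spice_jar 0.25 [296. 218.] [ 0.445 -0.503  0.098] 482
tumbler 0.78 [212. 337.] [ 0.747 -0.108  0.1  ] 749
carrot_stub 0.91 [291. 254.] [ 0.522 -0.487  0.1  ] 485
carrot_chunk 0.89 [294. 219.] [ 0.437 -0.447  0.06 ] 520
```

```bash
python3 - <<'E'
import cv2,numpy as np
a=cv2.imread("pics/top0.png");b=cv2.imread("pics/side0.png")
c=cv2.resize(a[190:280,130:250],(800,600),interpolation=cv2.INTER_CUBIC)
cv2.imwrite("pics/topcrop.png",c)
d=cv2.resize(b[120:345,150:450],(800,600),interpolation=cv2.INTER_CUBIC)
cv2.imwrite("pics/sidecrop.png",d)
E
```

```text
(no output)
```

View pics/top0.png

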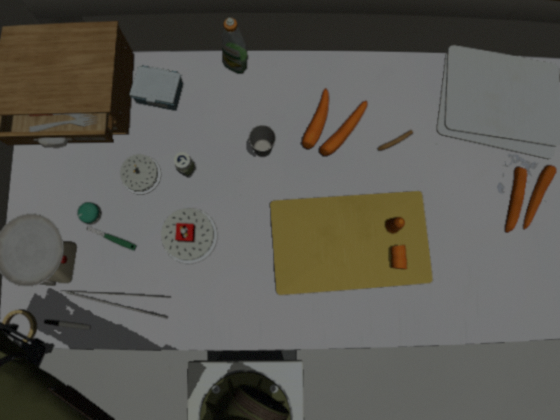

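View pics/topcrop.png

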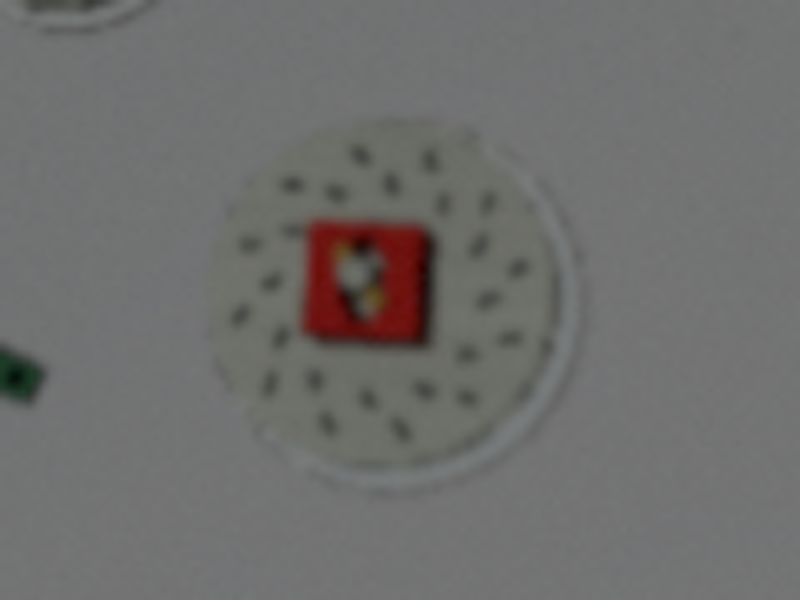

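View pics/sidecrop.png

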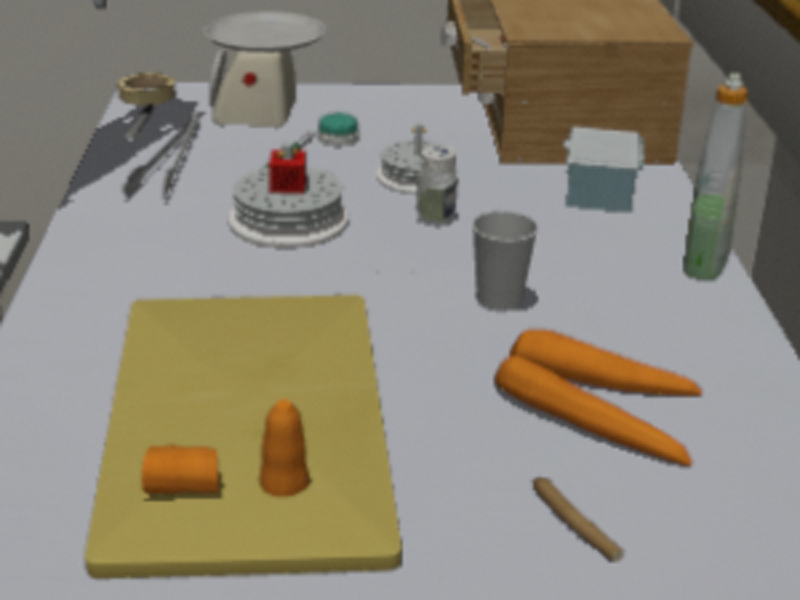

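The target is the larger stand at (row 233, col 187), with the red collar at (232, 185). The keyway runs roughly up-down in the picture (about world x), and the brass pin ends sit about 30° anticlockwise of it. The right (+x) half of the board is empty. Next I fit the collar and board outlines.

```bash
cat > fit.py <<'E'
from h import *
from scipy.optimize import minimize
def red(p):
    c=p["color"].astype(int); m=((c[...,2]>70)&(c[...,1]<.4*c[...,2])&(c[...,0]<.4*c[...,2])).astype(np.uint8)
    r=ctrl.cut_out("collar_mid",p)
    n,l,s,ce=cv2.connectedComponentsWithStats(m)
    return l,s,ce
def hull(p,x,y,w,z0=.05,h=.044,a=.023,S=8):
    c,s=np.cos(w),np.sin(w); X=[[x+c*i-s*j,y+s*i+c*j,z] for i in(-a,a) for j in(-a,a) for z in(z0,z0+h)]
    return cv2.convexHull(proj(p,X).astype(np.float32))
def fit(ps,x0,z0=.05):
    tg=[]
    for p in ps:
        l,s,ce=red(p); q=proj(p,[[x0[0],x0[1],z0+.03]])[0]
        k=min(range(1,len(s)),key=lambda k:np.hypot(*(ce[k]-q))+(1e3 if s[k][4]<60 else 0))
        pts=np.argwhere(l==k)[:,::-1].astype(np.int32); tg.append(pts)
    def cost(v):
        t=0
        for p,pts in zip(ps,tg):
            h=hull(p,*v[:3],z0=z0); o=pts.min(0)-5; S=6; sz=(pts.max(0)-o+6)*S
            A=np.zeros(sz[::-1],np.uint8); B=A.copy()
            hp=((cv2.convexHull(pts)[:,0]-o+.5)*S)
            m=np.zeros((sz[1]//S,sz[0]//S),np.uint8); cv2.fillConvexPoly(m,cv2.convexHull(pts-o.astype(np.int32)),1)
            A=cv2.resize(m,tuple(int(i) for i in sz),interpolation=cv2.INTER_NEAREST)
            cv2.fillConvexPoly(B,np.round((h[:,0]-o+.5)*S).astype(np.int32),1)
            t+=(A!=B).sum()/A.sum()
        return t
    best=min((minimize(cost,[x0[0],x0[1],w],method="Nelder-Mead",options=dict(initial_simplex=np.array([[x0[0],x0[1],w],[x0[0]+.006,x0[1],w],[x0[0],x0[1]+.006,w],[x0[0],x0[1],w+.15]]))) for w in(-.5,-.2,0,.2,.5)),key=lambda r:r.fun)
    return best.x,best.fun
E
python3 - <<'E'
from fit import *
t=ctrl.camera("top");s=ctrl.camera("side")
for ps in([t],[s],[t,s]): print(fit(ps,[.5,.153]))
b=ctrl.cut_out("board",t)[0]["mask"].astype(np.uint8)
c=max(cv2.findContours(b,0,2)[0],key=cv2.contourArea)
print(cv2.minAreaRect(np.array([atz(t,q[0][::-1],.02)[:2] for q in c],np.float32)))
# stand disc
m=ctrl.cut_out("stand",t)
for r in m[:2]:
    c=cv2.convexHull(max(cv2.findContours(r["mask"].astype(np.uint8),0,2)[0],key=cv2.contourArea))
    print(cv2.minEnclosingCircle(np.array([atz(t,q[0][::-1],.03)[:2] for q in c],np.float32)))
for q in[(343,247),(375,300),(367,240),(360,310)]:
    print(np.round(atz(t,(190+q[1]*90/600-.5,130+q[0]*120/800-.5),.099),4))
E
```

```text
(array([ 0.50201807,  0.15785737, -0.133071  ]), np.float64(0.28174603174603174))
(array([0.49964054, 0.16887793, 0.03650704]), np.float64(0.19887706855791962))
(array([0.50054163, 0.15823181, 0.03539442]), np.float64(0.511114508941442))
((0.47736597061157227, -0.3021100163459778), (0.27057963609695435, 0.44652873277664185), 3.074500560760498)
((0.4979093670845032, 0.15476329624652863), 0.08159784972667694)
[0.5133 0.1638 0.099 ]
[0.492  0.1506 0.099 ]
[0.5161 0.1543 0.099 ]
[0.488  0.1565 0.099 ]
```

```bash
python3 - <<'E'
from h import *
t=ctrl.camera("top")
c=t["color"].astype(int)[215:250,165:205]
m=((c[...,2]>1.8*c[...,1])&(c[...,2]>50)).astype(np.uint8)
for r in m[5:30,5:35]: print("".join("#" if v else "." for v in r))
pts=np.argwhere(m)+[215,165]
# subpixel corners around each
W=np.array([atz(t,(r+i,q+j),.094)[:2] for r,q in pts for i in(-.5,.5) for j in(-.5,.5)],np.float32)
print(cv2.minAreaRect(W))
M=np.array([atz(t,(r,q),.094)[:2] for r,q in pts]); print(M.mean(0))
c=(t["color"][222:245,178:196]).astype(int)
print(proj(t,[[.5,.155,.099],[.5,.155,.112],[.498,.155,.05]]))
E
```

```text
..............................
..............................
..............................
.......####...................
......#################.......
......##################......
......########.#########......
......#####.....########......
......####.......#######......
......####........######......
......####.......######.......
......####.......######.......
......#####......######.......
......#####......######.......
......######.....######.......
......######.....######.......
......#######....#######......
......########..########......
......#################.......
......#################.......
........###############.......
..............................
..............................
..............................
..............................
((0.5007542371749878, 0.1551266312599182), (0.04918704181909561, 0.04826771840453148), 89.65733337402344)
[0.49959755 0.15527626]
[[184.15630543 231.51246563]
 [183.30130354 230.88525434]
 [187.21326    234.48670411]]
```

Emit:
move_arm --pt "1 -0.486 -0.249 0 0 0 0" --pt "1 -0.486 -0.249 0 0 0 0" --pt "1 -0.486 -0.249 0 0 0 0" --pt "1 -0.486 -0.249 0 0 0 0" --pt "1 -0.486 -0.249 0 0 0 0" --pt "1 -0.486 -0.249 0 0 0 0" --pt "1 -0.486 -0.249 0 0 0 0" --pt "1 -0.486 -0.249 0 0 0 0" --pt "1 -0.486 -0.249 0 0 0 0" --pt "1 -0.486 -0.249 0 0 0 0" --pt "1 -0.486 -0.249 0 0 0 0" --pt "1 -0.486 -0.249 0 0 0 0" --pt "1 -0.486 -0.249 0 0 0 0" --pt "1 -0.486 -0.249 0 0 0 0" --pt "1 -0.486 -0.249 0 0 0 0" --pt "1 -0.486 -0.249 0 0 0 0" --force 8

```text
time_s: 3.05
ee_pos: [0.5009, 0.1539, 0.2055]
eef_rot: [3.141, 0.0, 2.708]
force: [0.1, 0.4, -0.4]
grip_width: 0.0938
grip_force: 0.0
```

Emit:
move_arm --pt "1 0 0 0 0 0 0.14" --pt "1 0 0 0 0 0 0.14" --pt "1 0 0 0 0 0 0.14" --pt "1 0 0 0 0 0 0.14" --pt "1 0 0 0 0 0 0.14" --pt "1 0 0 0 0 0 0.14" --pt "1 0 0 0 0 0 0.14" --pt "1 0 0 0 0 0 0.14" --pt "1 0 0 0 0 0 0.092" --pt "1 0 0 0 0 0 0" --pt "1 0 0 0 0 0 0" --pt "1 0 0 0 0 0 0"

```text
time_s: 4.25
ee_pos: [0.5002, 0.1549, 0.2054]
eef_rot: [-3.142, 0.0, 1.498]
force: [-0.6, -0.2, 0.3]
grip_width: 0.0939
grip_force: 0.0
```

Emit:
move_arm --pt "1 0 0 0.35 0 0 0" --pt "1 0 0 0.35 0 0 0" --pt "1 0 0 0.35 0 0 0" --pt "1 0 0 0.35 0 0 0" --pt "1 0 0 0.35 0 0 0" --pt "1 0 0 0.35 0 0 0" --pt "1 0 0 0.35 0 0 0" --pt "1 0 0 0.2 0 0 0" --pt "1 0 0 0.2 0 0 0" --pt "1 0 0 0 0 0 0" --pt "0.6 0 0 0 0 0 0" --pt "0.6 0 0 0 0 0 0" --pt "0.6 0 0 0 0 0 0" --force 5

```text
time_s: 5.55
ee_pos: [0.5005, 0.1549, 0.0636]
eef_rot: [3.141, -0.0, 1.496]
force: [-0.5, 0.7, -0.0]
grip_width: 0.0734
grip_force: 0.0
```

```bash
python3 - <<'E'
from h import *
o=ctrl.get_obs();print(o["ee_pos"],o["grip_width"],o["grip_force"],o["force"],o["moment"])
p=ctrl.camera("side"); q=proj(p,[[.5,.155,.08]])[0].astype(int);print(q)
cv2.imwrite("pics/s1.png",cv2.resize(p["color"][q[1]-45:q[1]+45,q[0]-60:q[0]+60],(800,600),interpolation=cv2.INTER_CUBIC))
E
```

```text
[0.50052346 0.15494664 0.06355209] 0.07335053185087882 0.0 [-0.48923056  0.74272796 -0.02553753] [-0.07072818  0.05823897  0.03153951]
[256 182]
```

View pics/s1.png

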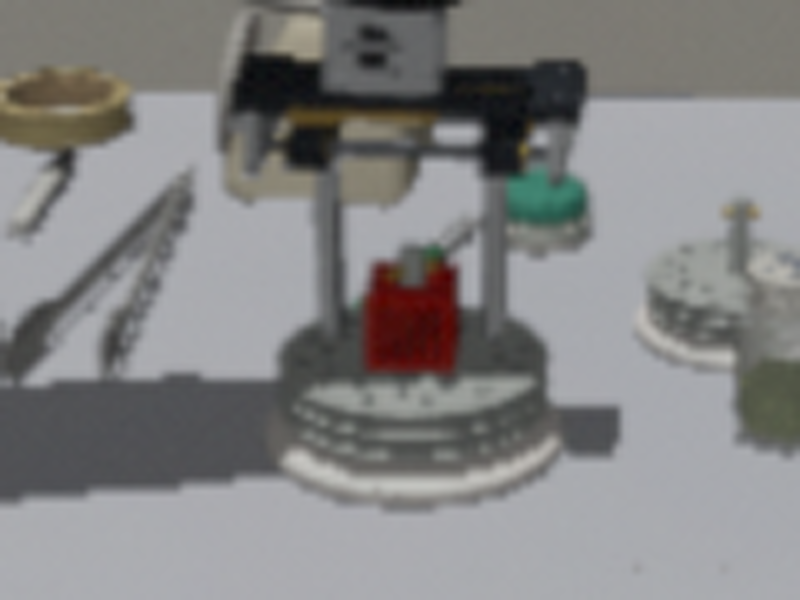

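The fingers (cols 330 and 495 in the crop) stand evenly either side of the collar (368–458). I close lightly now.

Emit:
move_arm --pt "0.52 0 0 0 0 0 0" --pt "0.52 0 0 0 0 0 0" --pt "0.4 0 0 0 0 0 0" --pt "0.4 0 0 0 0 0 0" --pt "0.4 0 0 0 0 0 0" --pt "0.3 0 0 0 0 0 0" --pt "0.3 0 0 0 0 0 0" --force 6

```text
time_s: 6.3
ee_pos: [0.5003, 0.1549, 0.063]
eef_rot: [3.142, -0.0, 1.496]
force: [-1.1, 0.3, 1.2]
grip_width: 0.0461
grip_force: 5.9
```

Emit:
move_arm --pt "0.3 0 0 -0.02 0 0 0" --pt "0.3 0 0 0 0 0 -0.07" --pt "0.3 0 0 0 0 0 -0.07" --pt "0.3 0 0 0 0 0 -0.07" --pt "0.3 0 0 0 0 0 -0.07" --pt "0.3 0 0 0 0 0 -0.07" --pt "0.3 0 0 -0.04 0 0 0" --pt "0.3 0 0 -0.04 0 0 0" --pt "0.3 0 0 -0.03 0 0 0" --pt "0.3 0 0 0 0 0 0" --pt "0.3 0 0 0 0 0 0" --force 18

```text
time_s: 7.4
ee_pos: [0.5, 0.1548, 0.0692]
eef_rot: [-3.141, -0.0, 1.845]
force: [-0.7, -0.2, -8.2]
grip_width: 0.0461
grip_force: 17.9
```

Emit:
move_arm --pt "0.3 0 0 0.02 0 0 -0.04" --pt "0.3 0 0 0 0 0 -0.03" --pt "0.3 0 0 0 0 0 0"

```text
time_s: 7.7
ee_pos: [0.5002, 0.1549, 0.0684]
eef_rot: [-3.141, -0.0, 1.916]
force: [-0.4, -0.2, -7.4]
grip_width: 0.0461
grip_force: 17.8
```

Emit:
move_arm --pt "0.3 0 0 0 0 0 -0.04" --pt "0.3 0 0 0 0 0 -0.03" --pt "0.3 0 0 0 0 0 0"

```text
time_s: 8.0
ee_pos: [0.5003, 0.155, 0.0685]
eef_rot: [3.141, -0.0, 1.986]
force: [-0.8, 0.9, -7.3]
grip_width: 0.0463
grip_force: 17.9
```

Emit:
move_arm --pt "0.3 0 0 0 0 0 -0.03" --pt "0.3 0 0 0 0 0 -0.03" --pt "0.3 0 0 0 0 0 0"

```text
time_s: 8.3
ee_pos: [0.5006, 0.1549, 0.0689]
eef_rot: [3.141, 0.0, 2.047]
force: [-0.4, -0.1, -1.9]
grip_width: 0.0459
grip_force: 17.9
```

The pull vanished at about 32° of turn. I turn a little further to centre it, then slide up with a force check.

Emit:
move_arm --pt "0.3 0 0 0 0 0 -0.03" --pt "0.3 0 0 0 0 0 -0.03" --pt "0.3 0 0 -0.06 0 0 0" --pt "0.3 0 0 -0.06 0 0 0" --pt "0.3 0 0 0 0 0 0"

```text
time_s: 8.8
ee_pos: [0.5005, 0.1549, 0.075]
eef_rot: [3.141, 0.0, 2.106]
force: [0.6, -0.1, -1.4]
grip_width: 0.0463
grip_force: 17.9
```

Emit:
move_arm --pt "0.3 0 0 -0.12 0 0 0" --pt "0.3 0 0 -0.12 0 0 0" --pt "0.3 0 0 -0.12 0 0 0" --pt "0.3 0 0 -0.12 0 0 0" --pt "0.3 0 0 0 0 0 0"

```text
time_s: 9.3
ee_pos: [0.5007, 0.155, 0.0995]
eef_rot: [3.14, 0.0, 2.106]
force: [-0.1, 0.6, -2.0]
grip_width: 0.0459
grip_force: 17.9
```

Emit:
move_arm --pt "0.3 0 0 0 0 0 0" --pt "0.3 0 0 -0.12 0 0 0" --pt "0.3 0 0 -0.12 0 0 0" --pt "0.3 0 0 -0.12 0 0 0" --pt "0.3 0 0 -0.12 0 0 0" --pt "0.3 0 0 -0.2 0 0 0" --pt "0.3 0 0 -0.2 0 0 0" --pt "0.3 0 0 -0.3 0 0 0" --pt "0.3 0 0 -0.3 0 0 0" --pt "0.3 0 0 -0.4 0 0 0" --pt "0.3 0 0 0 0 0 0"

```text
time_s: 10.4
ee_pos: [0.5012, 0.1551, 0.1953]
eef_rot: [3.137, 0.001, 2.106]
force: [0.3, -0.6, -1.6]
grip_width: 0.046
grip_force: 17.9
```

Emit:
move_arm --pt "0.3 -0.21 -0.143 0 0 0 0" --pt "0.3 -0.42 -0.287 0 0 0 0" --pt "0.3 -0.42 -0.287 0 0 0 0" --pt "0.3 -0.42 -0.287 0 0 0 0" --pt "0.3 -0.42 -0.287 0 0 0 0" --pt "0.3 -0.42 -0.287 0 0 0 0" --pt "0.3 -0.42 -0.287 0 0 0 0" --pt "0.3 -0.42 -0.287 0 0 0 0" --pt "0.3 -0.42 -0.287 0 0 0 0" --pt "0.3 -0.42 -0.287 0 0 0 0" --pt "0.3 -0.42 -0.287 0 0 0 0" --pt "0.3 -0.42 -0.287 0 0 0 0" --pt "0.3 -0.42 -0.287 0 0 0 0" --pt "0.3 -0.42 -0.287 0 0 0 0" --pt "0.3 -0.21 -0.143 0 0 0 0" --pt "0.3 0 0 0 0 0 0"

```text
time_s: 12.0
ee_pos: [0.4766, -0.2016, 0.1916]
eef_rot: [-3.141, -0.001, 2.104]
force: [0.2, 0.5, -0.6]
grip_width: 0.0461
grip_force: 17.9
```

Emit:
move_arm --pt "0.3 0 0 0.3 0 0 0" --pt "0.3 0 0 0.4 0 0 0" --pt "0.3 0 0 0.4 0 0 0" --pt "0.3 0 0 0.4 0 0 0" --pt "0.3 0 0 0.4 0 0 0" --pt "0.3 0 0 0.4 0 0 0" --pt "0.3 0 0 0.3 0 0 0" --pt "0.3 0 0 0.2 0 0 0" --pt "0.3 0 0 0.2 0 0 0" --pt "0.3 0 0 0 0 0 0" --pt "0.3 0 0 0 0 0 0"

```text
time_s: 13.1
ee_pos: [0.4775, -0.2004, 0.0428]
eef_rot: [3.141, 0.0, 2.106]
force: [-0.5, -0.7, -0.9]
grip_width: 0.0469
grip_force: 17.9
```

```bash
python3 - <<'E'
from h import *
p=ctrl.camera("side"); q=proj(p,[[.478,-.2,.04]])[0].astype(int);print(q)
cv2.imwrite("pics/s2.png",cv2.resize(p["color"][q[1]-75:q[1]+75,q[0]-100:q[0]+100],(800,600),interpolation=cv2.INTER_CUBIC))
E
```

```text
[243 245]
```

View pics/s2.png

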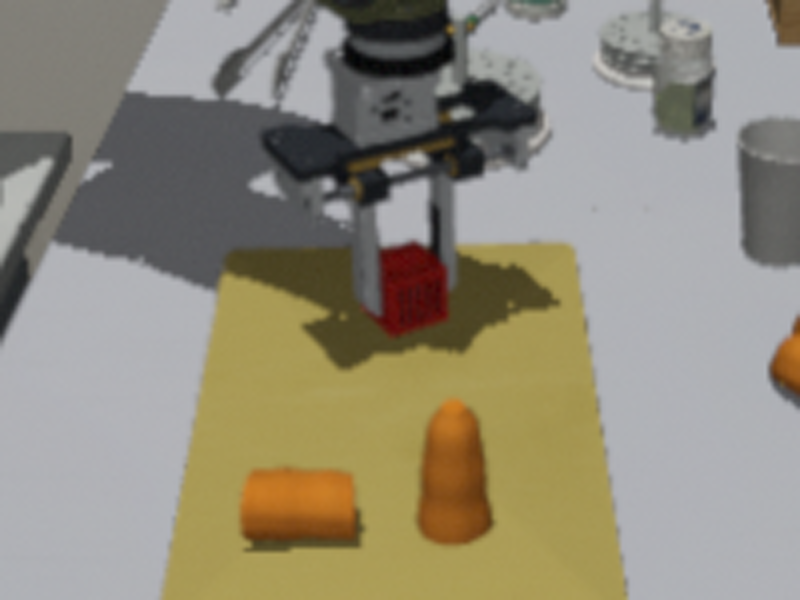

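The collar hangs upright in the fingers over the empty half of the board, clear of the carrots. I lower it gently to contact.

Emit:
move_arm --pt "0.3 0 0 0.04 0 0 0" --pt "0.3 0 0 0.04 0 0 0" --pt "0.3 0 0 0.04 0 0 0" --pt "0.3 0 0 0.02 0 0 0" --pt "0.3 0 0 0 0 0 0"

```text
time_s: 13.65
ee_pos: [0.4773, -0.2004, 0.0353]
eef_rot: [-3.141, -0.0, 2.106]
force: [-0.7, 0.3, -1.7]
grip_width: 0.046
grip_force: 17.9
```

Emit:
move_arm --pt "0.3 0 0 0.02 0 0 0" --pt "0.3 0 0 0.02 0 0 0" --pt "0.3 0 0 0 0 0 0" --pt "0.3 0 0 0 0 0 0"

```text
time_s: 14.05
ee_pos: [0.4774, -0.2005, 0.0335]
eef_rot: [-3.142, 0.0, 2.106]
force: [-0.4, -0.1, -1.0]
grip_width: 0.0459
grip_force: 17.9
```

Emit:
move_arm --pt "0.3 0 0 0.02 0 0 0" --pt "0.3 0 0 0.02 0 0 0" --pt "0.3 0 0 0 0 0 0" --pt "0.3 0 0 0 0 0 0"

```text
time_s: 14.45
ee_pos: [0.4777, -0.2007, 0.0328]
eef_rot: [3.141, 0.001, 2.106]
force: [-7.0, 2.3, 16.3]
grip_width: 0.0459
grip_force: 17.9
```

Contact is firm and the fingers still hold it. I ease off and release.

Emit:
move_arm --pt "0.3 0 0 -0.01 0 0 0" --pt "0.3 0 0 0 0 0 0" --pt "0.3 0 0 0 0 0 0"

```text
time_s: 14.75
ee_pos: [0.4777, -0.2007, 0.0328]
eef_rot: [3.141, 0.001, 2.106]
force: [-2.9, 1.3, 9.7]
grip_width: 0.046
grip_force: 17.9
```

Emit:
move_arm --pt "0.6 0 0 0 0 0 0" --pt "0.8 0 0 0 0 0 0" --pt "0.9 0 0 0 0 0 0" --pt "0.9 0 0 0 0 0 0" --pt "0.9 0 0 0 0 0 0" --pt "0.9 0 0 -0.2 0 0 0" --pt "0.9 0 0 -0.3 0 0 0" --pt "0.9 0 0 -0.4 0 0 0" --pt "0.9 0 0 -0.4 0 0 0" --pt "0.9 0 0 -0.4 0 0 0" --pt "0.9 0 0 -0.4 0 0 0" --pt "0.9 0 0 0 0 0 0" --pt "0.9 0 0 0 0 0 0"

```text
time_s: 16.05
ee_pos: [0.4773, -0.2004, 0.137]
eef_rot: [3.141, 0.0, 2.106]
force: [0.3, 0.7, 0.3]
grip_width: 0.0842
grip_force: 0.0
```

```bash
python3 - <<'E'
from h import *
p=ctrl.camera("side"); q=proj(p,[[.478,-.2,.04]])[0].astype(int)
cv2.imwrite("pics/s3.png",cv2.resize(p["color"][q[1]-75:q[1]+75,q[0]-100:q[0]+100],(800,600),interpolation=cv2.INTER_CUBIC))
E
```

```text
(no output)
```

View pics/s3.png

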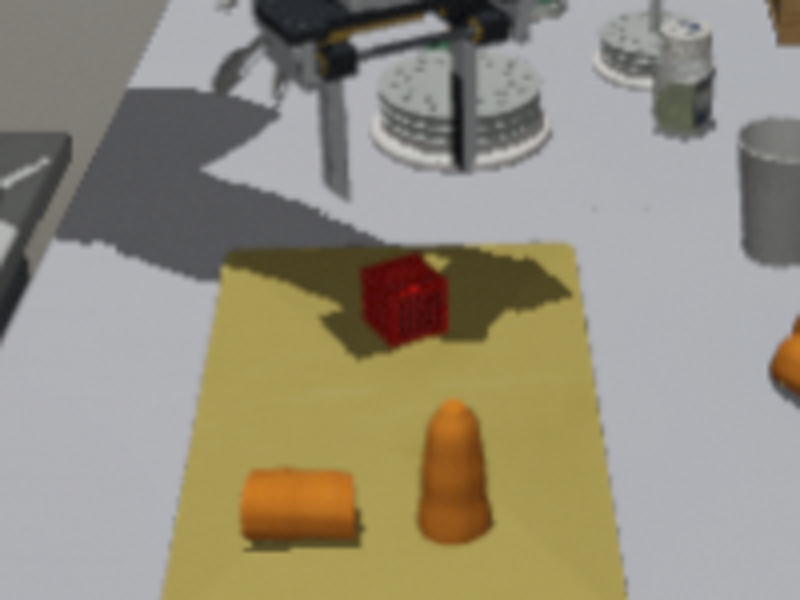

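The collar stands upright on the board at about (405, 300) in the crop, the gripper is clear of it, and the bystanders have not moved.

```bash
python3 -c "
from station import ctrl
print(ctrl.hand_in())"
```

```text
the job is handed in; nothing more can be done
None
```

The collar came free after about a 32° anticlockwise turn, slid straight up off the post, and now stands upright and released on the ochre board with the bystanders unmoved; the job is handed in, with no verdict returned.

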